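# Hold a brush back home in the drill jig

### The job

Take the plain, undrilled wooden brush back by its handle, lay its wide head on the open end of the drill jig, slide it in under the bush plate and press it steadily against the sprung plunger until its nose is fully home on the steel stop. Finish still holding it pressed firmly home, flat and straight, so that it can be drilled: do not let go, or the plunger pushes it out again. Do not ram it, and leave the drilled brush back, the wire spool and the screwdriver where they are.

Things in the scene. Friction and masses are not known exactly. Their poses are not given: they have to be found in the camera images.
- blank: Plain brush back to be worked: pale beech, no bristle holes, 240 mm long, 20 mm thick, 0.1 to 0.2 kg, lying flat. Head 56 mm wide, from about x = +18 to the flat nose at x = +120 mm; handle 26 mm wide, to the round tail end at x = -120 mm, dark spot (hanging hole) near it. Origin: underside, mid-length; x along it to the nose, z up. Centre of mass about x = +25 mm.
- blank_handle (a point): On the handle of the plain brush back, mid-thickness (10 mm above its underside), at its x = -45 mm: a place to hold it. The handle is straight-sided, 26 mm wide, from x = -105 to -5 mm. This point stays outside the jig when the work is home. Axes as the brush back.
- blank_nose (a point): Centre of the flat nose face of the plain brush back, 10 mm above its underside; nose corners rounded 8 mm; axes as the brush back.
- drilled_back: A bystander: an identical brush back already drilled, with 24 dark bristle holes (4 rows of 6) in its head. Same origin, axes and sizes as the plain one. The two may lie in either place. Not to be disturbed.
- jig: Drill jig fixed to the bench. x level, the way the work is pushed; z up; origin on the bench, on the centre line, under the stop faces. Aluminium base plate 12 mm thick, 100 mm wide, x = -130 to +75 mm, on which the work lies. Two dark side rails 24 mm high, x = -118 to 0, 59 mm apart inside (1.5 mm play each side of the head), mouth flared over x = -134 to -118 mm.
- jig_plate (a point): Centre of the top of the steel bush plate (80 x 87 x 10 mm, 24 brass drill bushes), 46 mm above the bench. It roofs the channel from jig x = -84 to -4 mm, its underside 24 mm above the base plate (4 mm play over the work). From x = -130 to -84 mm the channel is open above. Axes as the jig.
- jig_mouth (a point): On top of the jig's base plate, centre line, at its open edge: jig x = -130 mm, 12 mm above the bench. With the work home, the handle sticks out here to jig x = -240 mm. Axes as the jig.
- jig_home (a point): Point on the jig's centre line in the plane of the stop faces, 22 mm above the bench: where the centre of the nose is when the work is fully home; axes as the jig.
- stop: The hard stop: grey end block across the jig's far end, 87 mm wide, top 52 mm above the bench, with two round steel stop buttons (13 mm diameter, 14 mm either side of the centre line) whose faces are at jig x = 0. Rigid and fixed. Origin and axes as the jig.
- plunger (a joint): Travel (m) of the sprung steel plunger, 11 mm diameter, between the stop buttons, 22 mm above the bench. 0 = at rest, standing 20 mm out of the stop faces; 0.020 = level with them, as when the work is home. It pushes back with about 4 N at first, rising to 9 N at 0.020. Its tail with a black knob comes out behind the end block as it is pressed.
- plunger_tip (a point): Centre of the plunger's tip; it moves with the plunger along the jig's x.
- wire_spool: A bystander: spool of copper wire, 72 mm diameter, 50 mm high, standing; origin at the centre of its underside. Not to be disturbed.
- screwdriver: A bystander: small red-handled screwdriver, about 150 mm long, lying on the bench. Not to be disturbed.
There are look-alikes about, which are no part of the job. What is shaped like the blank but blue, green or orange is not meant.

How it is judged:
By the outcome, as a careful person would: the job done as asked, in the order asked, and still so for the second after the job is handed in, while the arm keeps its last pose, push and grip.
It also fails if it takes over 46 s, if anything falls off the work surface, if the arm or the gripper's body presses on something with over 40 N, if the wrist force passes 120 N, or if a joint passes its speed limit or range.

### The arm

A 7-joint arm with a two-finger parallel gripper is mounted at the origin on the work surface. World frame = base frame: x ahead of the robot, y to its left, z up, the work surface at z = 0. Lengths are in m, angles in rad, forces in N, time in s.
With the tool pointing down it reaches from about 0.425 to 1.025 m from the base axis. Payload 9.4 kg.
Tool frame: the origin (TCP) lies midway between the tips of the shut fingers; the grasp point (between the pads) lies 19 mm behind it; z points along the fingers, y is the line along which they close (so a half turn about z gives the same grasp; the last joint's range is limited). The gripper opens to 93 mm and grips with 3 to 60 N. Pads are 15 mm wide; open, the fingers measure 128 mm over their backs; the gripper's body (75 mm by 188 mm) begins 65 mm behind the grasp point.
Start: joints at [-0.077, 0.599, -0.003, 1.599, 0.002, 0.943, -0.08], TCP at [0.725, -0, 0.219] pointing down, gripper open.
Joint ranges: [-2.57, 2.57], [-0.35, 1.97], [-1.29, 1.29], [0.11, 2.56], [-1.05, 4.19], [0.11, 1.86], [-2.63, 2.63]. Speed limits (rad/s): [2.22, 2.22, 3.01, 3.01, 3.14, 3.14, 3.14].

### API

Orientations are given as a unit quaternion [w, x, y, z].
In Python, from cell import env, viewer gives the robot as it stands.
- The arm moves only by the tool jog_arm, never from a script. Its argument "deltas" is a list of rows, each a list of 6 numbers: the shift along the tool's x, y, z in m, then the turn, a rotation vector about the tool's x, y, z in rad. A call has exactly 10 rows; each row shifts and turns the commanded pose from where the row before left it, along the tool's axes as they then stand; what a row does not reach is not made up. A row lasts 1/10 s, in which the tool goes at most 50 mm and 8.59 degrees, less where a joint would pass 70% of its speed; a pose out of reach is approached as far as the arm can. A call is refused whole if a number of a shift passes 0.05 or a number of a turn 0.15, either way. A call with a gripper value outside its range is refused whole. "gripper" is the closure, from -1 (fully open) to 1 (shut), so that 0 is half open, set as the call begins (left out, the last holds). The fingers move at their own pace and stop on an object; the grip force is fixed at half the most. Time passes only in rows, so rows that do not move let the fingers close, or fill a call up. It gives the time, the measured TCP pose, the force, the opening and the grip force at its end, in the units of the state.
- env.get_state(): the state, without advancing time (a new reading comes with each control period).
- viewer.read_camera(name): name is "scene" or "side" or "wrist"; returns a dict with "color" (400x640x3 uint8, blue, green, red), "range_z" (400x640 float32, m along the optical axis (not along the pixel's ray), 0 where there is no reading), "fx", "fy", "cx", "cy" (pixels), "world_to_cam" (4x4, takes a point from world to camera coordinates); the wrist camera has in their place "hand_eye" (4x4, takes a point from camera to tool coordinates, whose origin is the TCP and whose axes are the flange's). Camera axes: x right, y up, looking along -z (the intrinsics and any distortion apply to the point x, -y, -z); pixel columns grow to the right and rows downward; lengths in m; the calibration is good to about 2 mm. A picture is of the moment at which its call begins: read the wrist's pose just before it.
- env.job_done(): hands the job in; it is judged then, once.
The state is a dict: "clock": time; "joint_pos": joint angles; "dq": joint speeds; "joint_efforts": joint torques, N m; "tool_pos": TCP position; "orientation": TCP orientation; "ft_force": force on the tool from outside, world axes, zero at the start; "moment": the same for the moment, N m; "grip_width": opening from 0.0 (shut) to 1.0 (fully open); "finger_force": force on a finger pad.
Only numpy, scipy, OpenCV 4.12 (cv2) and the standard library are available. Lean on these libraries where they do the work, as an engineer would, in place of code of your own. Each camera call takes 0.05 s, during which the arm holds its last target. There are 200 camera calls.

## Working session

There is one attempt and no reset: what is moved stays moved. The work goes in short steps, Python scripts to look and compute and a tool call to move; the robot and the scene stay as the last step left them, time stands still between calls to the robot, and variables do not carry over. Pictures are saved under pics/ and viewed, at most 10 in all, crops included, and the job is handed in when it is done.

Besides the shell and the picture viewer there is one more tool, called after "Call:" by a JSON object that holds its "method" and its "body", one argument or row to a line. jog_arm: Moves the arm, as the interface text tells. Its arguments: {"type":"object","properties":{"deltas":{"type":"array","items":{"type":"array","items":{"type":"number"}}},"gripper":{"type":"number"}},"required":["deltas"]}

```bash
mkdir -p pics; ls; python3 - <<'E'
from cell import env, viewer
import cv2, numpy as np
s=env.get_state(); print({k:np.round(v,3) for k,v in s.items()})
a=[]
for n in ["scene","side"]:
    d=viewer.read_camera(n); cv2.imwrite(f"pics/{n}0.png",d["color"]); 
    np.savez(f"{n}0.npz",**d); print(n,d["fx"],d["fy"],d["cx"],d["cy"],np.round(d["world_to_cam"],3).tolist(),[k for k in d])
E
```

```text
pics
{'clock': np.float64(0.0), 'joint_pos': array([-0.077,  0.6  , -0.003,  1.6  ,  0.002,  0.943, -0.08 ]), 'dq': array([-0.002,  0.001,  0.002, -0.002,  0.001, -0.   , -0.   ]), 'joint_efforts': array([ 1.0000e-03, -7.6506e+01,  1.4980e+00, -2.5234e+01, -5.2000e-02,
        1.7000e-02,  0.0000e+00]), 'tool_pos': array([0.724, 0.   , 0.218]), 'orientation': array([-0.001,  0.707,  0.707, -0.001]), 'ft_force': array([-0.207, -0.788, -0.085]), 'moment': array([-0.01 , -0.031,  0.01 ]), 'finger_force': np.float64(0.0), 'grip_width': np.float64(1.002)}
scene 383.34589364452404 383.34589364452404 326.3394435020383 195.53517302467998 [[0.454, 0.891, 0.013, -0.275], [-0.581, 0.285, 0.762, 0.221], [0.675, -0.354, 0.647, -1.333], [0.0, 0.0, 0.0, 1.0]] ['color', 'range_z', 'fx', 'fy', 'cx', 'cy', 'world_to_cam']
side 382.48745206702455 382.48745206702455 325.6767132396308 197.25568520095456 [[1.0, -0.026, 0.002, -0.52], [0.019, 0.757, 0.654, -0.089], [-0.018, -0.653, 0.757, -1.083], [0.0, 0.0, 0.0, 1.0]] ['color', 'range_z', 'fx', 'fy', 'cx', 'cy', 'world_to_cam']
```

View pics/scene0.png

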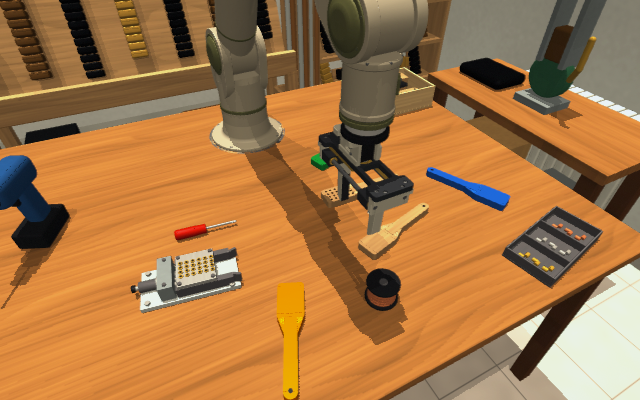

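View pics/side0.png

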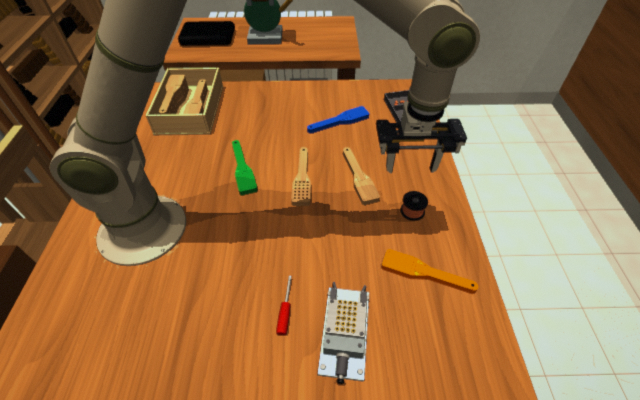

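The side view shows the plain blank from tail (347,150) to nose (370,200), with the drilled one at (302,175). The jig is at (345,330) with its mouth up-image at row 290 and its stop block at row 345, and the spool is at (414,206).

```bash
cat > h.py <<'E'
import numpy as np, cv2
def cloud(d):
    h,w=d["range_z"].shape; v,u=np.mgrid[:h,:w]; z=d["range_z"]
    p=np.stack([(u-d["cx"])/d["fx"]*z,-(v-d["cy"])/d["fy"]*z,-z,np.ones_like(z)],-1)
    return (p@np.linalg.inv(d["world_to_cam"]).T)[...,:3]
def ray(d,u,v,h):
    T=np.linalg.inv(d["world_to_cam"]); r=T[:3,:3]@[(u-d["cx"])/d["fx"],-(v-d["cy"])/d["fy"],-1]; o=T[:3,3]
    return o+r*(h-o[2])/r[2]
E
python3 - <<'E'
from h import *
np.set_printoptions(precision=4,suppress=True)
d=dict(np.load("side0.npz")); P=cloud(d); hsv=cv2.cvtColor(d["color"],cv2.COLOR_BGR2HSV)
box=np.zeros(P.shape[:2],bool); box[140:210,335:390]=1
m=box&(P[...,2]>.010)&(P[...,2]<.03)
print("blank hsv",hsv[190,366],hsv[170,356],hsv[230,330],"n",m.sum(),"z",np.median(P[m][:,2]))
m=(m&(P[...,2]>.015)).astype(np.uint8)
n,l,st,c=cv2.connectedComponentsWithStats(m); print(st)
k=1+st[1:,4].argmax(); vs,us=np.where(l==k)
Q=np.array([ray(d,u,v,.02) for u,v in zip(us,vs)])[:,:2]
(cx,cy),(w,h),a=cv2.minAreaRect((Q*1000).astype(np.float32)); print("rect",cx,cy,w,h,a)
mu=Q.mean(0); ev,V=np.linalg.eigh(np.cov(Q.T)); ax=V[:,1]*(-np.sign(V[1,1])); print("mean",mu,"axis",ax,np.degrees(np.arctan2(ax[1],ax[0])))
t=(Q-mu)@ax; s=(Q-mu)@[-ax[1],ax[0]]; print(t.min(),t.max())
for a0 in np.arange(t.min(),t.max(),.02):
    q=(t>=a0)&(t<a0+.02); print(round(a0,3),s[q].min(),s[q].max())
# jig
for nm,lo,hi in [("base",.006,.017),("rail",.030,.041),("plate",.042,.049),("block",.0495,.058)]:
    b=np.zeros(P.shape[:2],bool); b[275:385,310:380]=1
    q=P[b&(P[...,2]>lo)&(P[...,2]<hi)]
    r=cv2.minAreaRect((q[:,:2]*1000).astype(np.float32)); print(nm,len(q),r,np.median(q[:,2]))
d2=dict(np.load("scene0.npz")); P2=cloud(d2)
for nm,b,lo,hi in [("plate",(240,300,125,250),.042,.049),("base",(240,315,125,250),.006,.017),("blank",(200,265,355,435),.015,.025)]:
    M=np.zeros(P2.shape[:2],bool); M[b[0]:b[1],b[2]:b[3]]=1
    q=P2[M&(P2[...,2]>lo)&(P2[...,2]<hi)]
    print("scene",nm,len(q),cv2.minAreaRect((q[:,:2]*1000).astype(np.float32)))
# crop for jig
c=cv2.resize(d["color"][275:390,290:400],None,fx=5,fy=5,interpolation=cv2.INTER_CUBIC); cv2.imwrite("pics/jigc.png",c)
E
```

```text
blank hsv [ 16 161 203] [ 18 150 212] [ 12 191 107] n 772 z 0.020091384308555005
[[     0      0    640    400 255274]
 [   343    147     37     56    726]]
rect 624.5095825195312 188.66329956054688 57.59968566894531 244.26271057128906 16.24729347229004
mean [0.6333 0.1606] axis [ 0.2651 -0.9642] -74.62976228478607
-0.1515954270450682 0.09244281466361737
-0.152 -0.012567778738147461 0.01286381242564295
-0.132 -0.012506983051622305 0.012796830179026351
-0.112 -0.013982419637211061 0.012664869649995377
-0.092 -0.013848991145655222 0.012535515115139262
-0.072 -0.013653704840063941 0.013842849255266704
-0.052 -0.01352664266356375 0.013773888111106773
-0.032 -0.01777341403776163 0.019565309689180514
-0.012 -0.024922800027497246 0.0253146245548377
0.008 -0.027735958465427007 0.02814885065226595
0.028 -0.028868935466764462 0.02788300277023892
0.048 -0.028609938492496347 0.029004560365265136
0.068 -0.028355617269714094 0.028736365488866475
0.088 -0.023829928816127905 0.02131966047785546
base 1268 ((563.5938720703125, -311.46435546875), (208.46595764160156, 115.52529907226562), 81.50048065185547) 0.012908691590939048
rail 483 ((554.6708374023438, -316.62054443359375), (223.0186309814453, 86.61251068115234), 81.25848388671875) 0.03560374424728008
plate 1148 ((555.5132446289062, -312.6055908203125), (118.68302154541016, 86.77840423583984), 81.60930633544922) 0.04709892534318039
block 729 ((554.8748168945312, -313.8655700683594), (116.17213439941406, 86.45903015136719), 81.75566101074219) 0.052542039286350706
scene plate 1277 ((555.4064331054688, -311.2582702636719), (116.80078887939453, 89.59221649169922), 81.68647003173828)
scene base 1285 ((556.4457397460938, -312.8072814941406), (216.33773803710938, 102.7974853515625), 81.06385803222656)
scene blank 1067 ((624.8499145507812, 193.62161254882812), (57.07081604003906, 241.98703002929688), 15.203927993774414)
```

View pics/jigc.png

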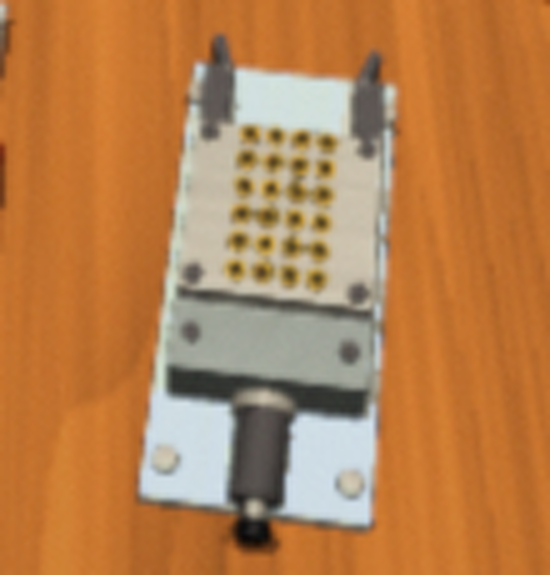

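The crop shows the jig's mouth at the top and its stop and plunger at the bottom. It pushes along about -98.4°, and its mouth is at about (0.571, -0.209). The blank's handle point is at about (0.613, 0.234), heading -74.6°. I'll move above it.

Call:
{"method": "jog_arm", "body": {
  "deltas": [
    [0.0335,-0.016,0.008,0,0,0],
    [0.0335,-0.016,0.008,0,0,0],
    [0.0335,-0.016,0.008,0,0,0],
    [0.0335,-0.016,0.008,0,0,0],
    [0.0335,-0.016,0.008,0,0,0],
    [0.0335,-0.016,0.008,0,0,0],
    [0.0335,-0.016,0.008,0,0,0],
    [0,0,0,0,0,-0.09],
    [0,0,0,0,0,-0.09],
    [0,0,0,0,0,-0.09]
  ],
  "gripper": -0.2
}}

```text
clock: 1.1
tool_pos: [0.6125, 0.235, 0.1621]
orientation: [-0.0, 0.604, 0.797, -0.0]
ft_force: [0.4, -0.3, -0.2]
grip_width: 0.602
finger_force: 0.0
```

```bash
python3 - <<'E'
from cell import env, viewer
import cv2, numpy as np
s=env.get_state(); d=viewer.read_camera("wrist"); print(s["tool_pos"],s["orientation"],np.round(d["hand_eye"],3).tolist(),d["fx"],d["cx"],d["cy"])
np.savez("w1.npz",pos=s["tool_pos"],q=s["orientation"],**d); cv2.imwrite("pics/w1.png",d["color"])
E
```

```text
[0.61247334 0.23497472 0.16213804] [-1.52333633e-04  6.03576462e-01  7.97304982e-01 -4.42659719e-04] [[-0.0, 0.967, 0.255, 0.071], [1.0, 0.0, -0.001, -0.0], [-0.001, 0.255, -0.967, -0.166], [0.0, 0.0, 0.0, 1.0]] 282.6492356588678 319.12296160492554 197.89723289985795
```

View pics/w1.png

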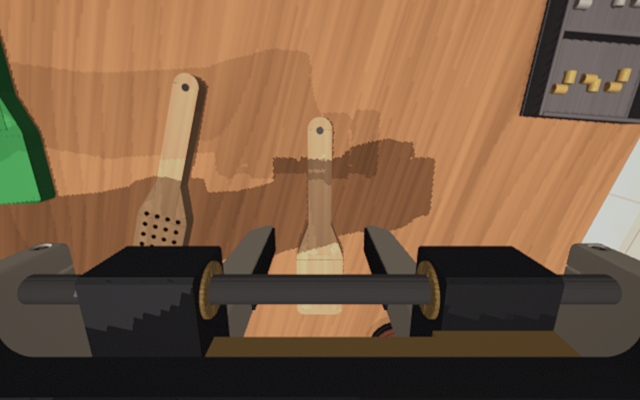

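The wrist view shows the plain handle centred between the fingers, with its tail at (320,120) and neck at row 225. Now I'll measure the handle axis from here.

```bash
python3 - <<'E'
from h import *
from scipy.spatial.transform import Rotation as R
np.set_printoptions(precision=4,suppress=True)
d=dict(np.load("w1.npz")); Tt=np.eye(4); q=d["q"]; Tt[:3,:3]=R.from_quat([*q[1:],q[0]]).as_matrix(); Tt[:3,3]=d["pos"]
d["world_to_cam"]=np.linalg.inv(Tt@d["hand_eye"]); P=cloud(d)
b=np.zeros(P.shape[:2],bool); b[112:245,296:345]=1
m=b&(P[...,2]>.012)&(P[...,2]<.028); print(m.sum(),np.median(P[m][:,2]))
m=m.astype(np.uint8); vs,us=np.where(m)
Q=np.array([ray(d,u,v,.02) for u,v in zip(us,vs)]); L=(Q-Tt[:3,3])@Tt[:3,:3]  # tool coords
x,y=L[:,0],L[:,1]; print("tail tool x",x.max(),"min",x.min())
c=[]
for a in np.arange(-.0,.095,.008):
    k=(x>=a)&(x<a+.008)
    if k.sum(): c.append((a+.004,(y[k].min()+y[k].max())/2,np.ptp(y[k])))
print(np.array(c))
E
```

```text
3112 0.02018820687504322
tail tool x 0.07709850454088786 min -0.06700483736993297
[[0.004  0.0011 0.0246]
 [0.012  0.0005 0.0255]
 [0.02   0.0005 0.0254]
 [0.028  0.0005 0.0252]
 [0.036  0.0005 0.0251]
 [0.044  0.0005 0.0249]
 [0.052  0.001  0.0258]
 [0.06   0.0011 0.0256]
 [0.068  0.0011 0.0255]
 [0.076  0.001  0.0211]]
```

Call:
{"method": "jog_arm", "body": {
  "deltas": [
    [0,0.0007,0.02,0,0,0],
    [0,0,0.02,0,0,0],
    [0,0,0.02,0,0,0],
    [0,0,0.02,0,0,0],
    [0,0,0.02,0,0,0],
    [0,0,0.02,0,0,0],
    [0,0,0.02,0,0,0],
    [0,0,0.01,0,0,0],
    [0,0,0.006,0,0,0],
    [0,0,0.002,0,0,0]
  ]
}}

```text
clock: 2.15
tool_pos: [0.6136, 0.2347, 0.0043]
orientation: [-0.0, 0.606, 0.796, -0.0]
ft_force: [0.1, 0.3, 0.7]
grip_width: 0.603
finger_force: 0.0
```

Call:
{"method": "jog_arm", "body": {
  "deltas": [
    [0,0,0,0,0,0],
    [0,0,0,0,0,0],
    [0,0,0,0,0,0],
    [0,0,0,0,0,0],
    [0,0,0,0,0,0],
    [0,0,0,0,0,0],
    [0,0,0,0,0,0],
    [0,0,0,0,0,0],
    [0,0,0,0,0,0],
    [0,0,0,0,0,0]
  ],
  "gripper": 1
}}

```text
clock: 3.15
tool_pos: [0.6138, 0.2347, 0.0051]
orientation: [0.0, 0.606, 0.796, 0.0]
ft_force: [-1.1, -0.7, 4.8]
grip_width: 0.28
finger_force: 30.0
```

Call:
{"method": "jog_arm", "body": {
  "deltas": [
    [0,0,-0.01,0,0,0],
    [0,0,-0.02,0,0,0],
    [0,0,-0.025,0,0,0],
    [0,0,-0.025,0,0,0],
    [0,0,-0.015,0,0,0],
    [-0.01,-0.004,0,0,0,0],
    [-0.02,-0.008,0,0,0,0],
    [-0.03,-0.01,0,0,0,0],
    [-0.03,-0.01,0,0,0,0],
    [-0.03,-0.01,0,0,0,0]
  ]
}}

```text
clock: 4.15
tool_pos: [0.604, 0.1056, 0.0983]
orientation: [-0.0, 0.606, 0.796, -0.001]
ft_force: [0.9, 0.1, -1.0]
grip_width: 0.269
finger_force: 30.0
```

Call:
{"method": "jog_arm", "body": {
  "deltas": [
    [-0.03,-0.01,0,0,0,0],
    [-0.03,-0.01,0,0,0,0],
    [-0.03,-0.01,0,0,0,0],
    [-0.03,-0.01,0,0,0,0],
    [-0.018,-0.008,0,0,0,0],
    [0,0,0,0,0,0.09],
    [0,0,0,0,0,0.09],
    [0,0,0,0,0,0.09],
    [0,0,0,0,0,0.09],
    [0,0,0,0,0,0.055]
  ]
}}

```text
clock: 5.15
tool_pos: [0.5946, -0.0389, 0.0984]
orientation: [-0.0, 0.758, 0.652, -0.001]
ft_force: [-0.3, 0.5, -0.9]
grip_width: 0.277
finger_force: 30.0
```

```bash
python3 - <<'E'
from cell import env, viewer
import cv2, numpy as np
s=env.get_state(); print(s["tool_pos"],s["orientation"])
o=[]
for n in ["side","scene"]:
    d=viewer.read_camera(n); np.savez(f"{n}1.npz",pos=s["tool_pos"],q=s["orientation"],**d)
    c=d["color"]; o.append(c[200:390,270:430] if n=="side" else c[150:340,120:320])
cv2.imwrite("pics/j1.png",cv2.resize(np.hstack(o),None,fx=2.2,fy=2.2,interpolation=cv2.INTER_CUBIC))
E
```

```text
[ 0.59455733 -0.03889961  0.09840046] [-4.65530431e-04  7.57790084e-01  6.52497571e-01 -9.43623952e-04]
```

View pics/j1.png

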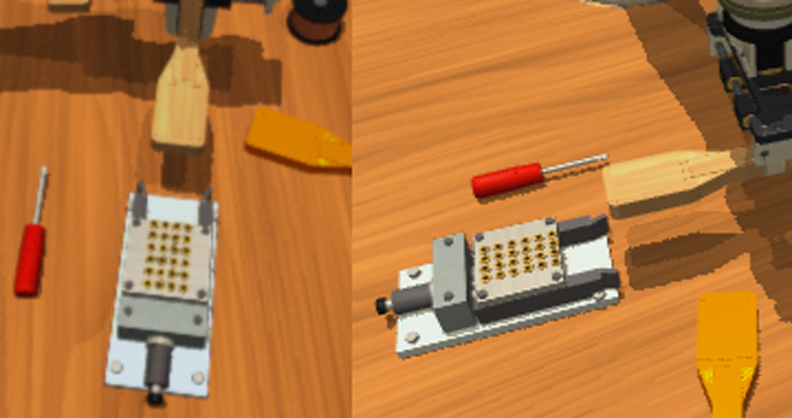

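Both views show the blank held level, its nose short of the jig mouth and about in line. Next I'll fit centre lines to the blank and jig in each view.

```bash
cat > rel.py <<'E'
from h import *
np.set_printoptions(precision=4,suppress=True)
def line(d,P,box,lo,hi,hp,tr=None):
    """centre line in frame: u=axis at -98.4deg"""
    u=np.array([np.cos(np.radians(-98.4)),np.sin(np.radians(-98.4))]); n=np.array([-u[1],u[0]]); O=np.array([.5517,-.3377])
    M=np.zeros(P.shape[:2],bool); M[box[0]:box[1],box[2]:box[3]]=1
    M&=(P[...,2]>lo)&(P[...,2]<hi)
    k,l,st,c=cv2.connectedComponentsWithStats(M.astype(np.uint8)); M=l==1+st[1:,4].argmax()
    vs,us=np.where(M); Q=np.array([ray(d,a,b,hp)[:2] for a,b in zip(us,vs)])-O
    t,s=Q@u,Q@n; r=[]
    for a in np.arange(t.min(),t.max(),.006):
        q=(t>=a)&(t<a+.006)
        if q.sum()>4 and (tr is None or tr[0]<=a+.003<=tr[1]): r.append((a+.003,(s[q].min()+s[q].max())/2,np.ptp(s[q])))
    return t.min(),t.max(),np.array(r),np.median(P[M][:,2])
E
python3 - <<'E'
from rel import *
for n,bb,jb in [("side",(215,275,325,375),(275,385,310,380)),("scene",(205,260,380,460),(240,315,125,250))]:
    d=dict(np.load(n+"1.npz")); P=cloud(d)
    if n=="scene": bb=(205,262,218,305-0)
    for nm,b,lo,hi,hp in [("blank",bb,.105,.125,.1135),("plate",jb,.0425,.0495,.046),("plate+block",jb,.0425,.058,.049)]:
        t0,t1,r,z=line(d,P,b,lo,hi,hp); 
        w=r[:,2]; g=r[w>w.max()-.006]; f=np.polyfit(g[:,0],g[:,1],1)
        print(n,nm,"t",t0,t1,"z",z,"slope deg",np.degrees(f[0]),"s@-.13",np.polyval(f,-.13),"mean s",g[:,1].mean(),"at",g[:,0].mean(),"w",g[:,2].mean(),len(g))
E
```

```text
side blank t -0.28910565978501734 -0.13336552452482645 z 0.113798132627078 slope deg -0.44470208891324353 s@-.13 -0.0011169600776916966 mean s -0.0007435872467999824 at -0.17810565978501725 w 0.053714457048871504 15
side plate t -0.08493897479513554 -0.002014958229443447 z 0.04718504765001452 slope deg 0.35050831167786933 s@-.13 -0.0005057747658384396 mean s 2.682315353420566e-05 at -0.04293897479513552 w 0.08515021271293231 14
side plate+block t -0.08348057753761945 -0.0008554835734646935 z 0.04747088125328386 slope deg 0.35432825256352635 s@-.13 -0.0005168322590216527 mean s 3.05890789124324e-05 at -0.041480577537619426 w 0.08483298488258696 14
scene blank t -0.2867320816981005 -0.1393198596804255 z 0.11192909888471869 slope deg -0.7288370647574741 s@-.13 0.0021862958086970256 mean s 0.0028443592629175643 at -0.1817320816981004 w 0.06150526807036078 13
scene plate t -0.08506041642391428 -0.005257129529307368 z 0.045583676639396775 slope deg 0.29854705504925505 s@-.13 0.0013795533064665084 mean s 0.0018325632290895622 at -0.043060416423914234 w 0.08763130740813177 14
scene plate+block t -0.08529434395637202 -0.00585847549856363 z 0.04559321998746596 slope deg 0.3404679846517377 s@-.13 0.004027568996586907 mean s 0.004524972055927753 at -0.04629434395637199 w 0.08751757154041838 13
```

Call:
{"method": "jog_arm", "body": {
  "deltas": [
    [0,-0.0017,0,0,0,-0.012],
    [0,0,0.01,0,0,0],
    [0,0,0.012,0,0,0],
    [0,0,0.012,0,0,0],
    [0,0,0.012,0,0,0],
    [0,0,0.012,0,0,0],
    [0,0,0.01,0,0,0],
    [0,0,0.007,0,0,0],
    [0,0,0.004,0,0,0],
    [0,0,0,0,0,0]
  ]
}}

```text
clock: 6.25
tool_pos: [0.5939, -0.0377, 0.0201]
orientation: [-0.0, 0.753, 0.659, -0.0]
ft_force: [0.7, -0.4, -1.5]
grip_width: 0.275
finger_force: 30.0
```

```bash
cat > chk.py <<'E'
import sys
from rel import *
from cell import env, viewer
s=env.get_state(); print(s["tool_pos"],s["orientation"],s["ft_force"],s["moment"])
o=[]; k=sys.argv[1]
for n in ["side","scene"]:
    d=viewer.read_camera(n); np.savez(f"{n}{k}.npz",**d)
    c=d["color"]; o.append(c[200:390,270:430] if n=="side" else c[150:340,120:320])
cv2.imwrite(f"pics/j{k}.png",cv2.resize(np.hstack(o),None,fx=2.2,fy=2.2,interpolation=cv2.INTER_CUBIC))
E
python3 chk.py 2; python3 - <<'E'
from rel import *
d=dict(np.load("side2.npz")); P=cloud(d)
for nm,b,lo,hi,hp in [("blank",(235,300,325,375),.025,.0418,.0335),("plate",(275,385,310,380),.0425,.0495,.046)]:
    t0,t1,r,z=line(d,P,b,lo,hi,hp); w=r[:,2]; g=r[abs(w-np.median(w))<.005]; f=np.polyfit(g[:,0],g[:,1],1)
    print(nm,t0,t1,z,"deg",np.degrees(f[0]),"s@-.13",np.polyval(f,-.13),"w",g[:,2].mean(),len(g)); 
    if nm=="blank": print(r)
E
```

```text
[ 0.5939 -0.0377  0.0201] [-0.0002  0.7525  0.6586 -0.0003] [ 0.7178 -0.4466 -1.5405] [ 0.0944 -0.0079 -0.0262]
blank -0.28178242008652166 -0.1336408948202171 0.03542509659128251 deg 0.37347967594916076 s@-.13 0.0006612737888749395 w 0.053313417477318575 16
[[-0.2788 -0.0003  0.0216]
 [-0.2728 -0.0012  0.0244]
 [-0.2668 -0.0008  0.0243]
 [-0.2608 -0.0003  0.0242]
 [-0.2548  0.0002  0.0294]
 [-0.2488 -0.0006  0.0319]
 [-0.2428 -0.0002  0.0369]
 [-0.2368  0.0003  0.042 ]
 [-0.2308  0.0006  0.0473]
 [-0.2248 -0.0002  0.0496]
 [-0.2188  0.0002  0.0546]
 [-0.2128  0.0007  0.0544]
 [-0.2068  0.0011  0.054 ]
 [-0.2008 -0.0009  0.0539]
 [-0.1948 -0.0005  0.0537]
 [-0.1888  0.      0.0535]
 [-0.1828  0.0005  0.0533]
 [-0.1768  0.0009  0.0531]
 [-0.1708  0.0001  0.0554]
 [-0.1648  0.0006  0.0553]
 [-0.1588  0.001   0.0549]
 [-0.1528  0.0003  0.0524]
 [-0.1468 -0.0002  0.0541]
 [-0.1408  0.0013  0.0518]
 [-0.1348  0.0005  0.049 ]]
plate -0.08493897479513554 -0.0019064920317241028 0.04713039433755334 deg 0.35816191886813314 s@-.13 -0.0004929562354697888 w 0.08512006394749815 14
```

View pics/j2.png

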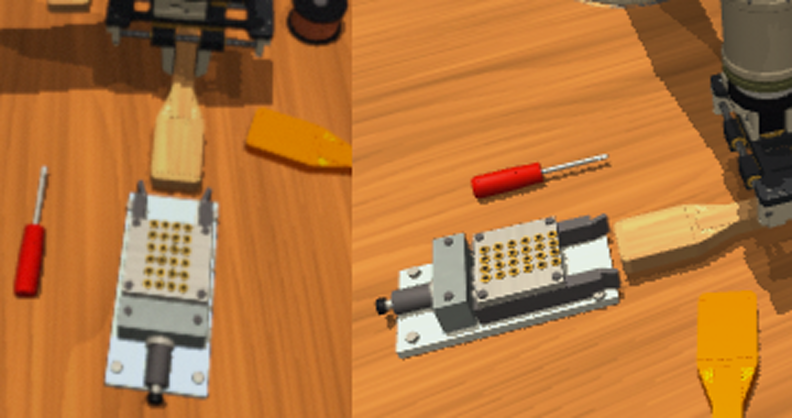

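The views show the blank level and just outside the mouth, parallel to the jig and about 1 mm to its +y side. I'll shift 1 mm, lower slightly and enter the flare.

Call:
{"method": "jog_arm", "body": {
  "deltas": [
    [0,-0.001,0.0015,0,0,0],
    [-0.004,0,0,0,0,0],
    [-0.005,0,0,0,0,0],
    [-0.005,0,0,0,0,0],
    [-0.005,0,0,0,0,0],
    [-0.005,0,0,0,0,0],
    [-0.005,0,0,0,0,0],
    [-0.005,0,0,0,0,0],
    [-0.004,0,0,0,0,0],
    [0,0,0,0,0,0]
  ]
}}

```text
clock: 7.35
tool_pos: [0.5879, -0.0761, 0.0191]
orientation: [0.0, 0.753, 0.658, -0.0]
ft_force: [-0.4, 0.1, -1.8]
grip_width: 0.277
finger_force: 30.0
```

Call:
{"method": "jog_arm", "body": {
  "deltas": [
    [0,0,0.0005,0,0,0],
    [0,0,0.0005,0,0,0],
    [0,0,0.0005,0,0,0],
    [0,0,0.0005,0,0,0],
    [0,0,0,0,0,0],
    [0,0,0,0,0,0],
    [0,0,0,0,0,0],
    [0,0,0,0,0,0],
    [0,0,0,0,0,0],
    [0,0,0,0,0,0]
  ]
}}

```text
clock: 8.35
tool_pos: [0.5881, -0.0753, 0.0171]
orientation: [0.0, 0.753, 0.659, -0.0]
ft_force: [-0.6, -0.4, -0.4]
grip_width: 0.278
finger_force: 30.0
```

```bash
python3 chk.py 3
```

```text
[ 0.5881 -0.0753  0.0171] [ 0.      0.7525  0.6586 -0.    ] [-0.5924 -0.3993 -0.397 ] [ 0.0591 -0.0546  0.0437]
```

View pics/j3.png

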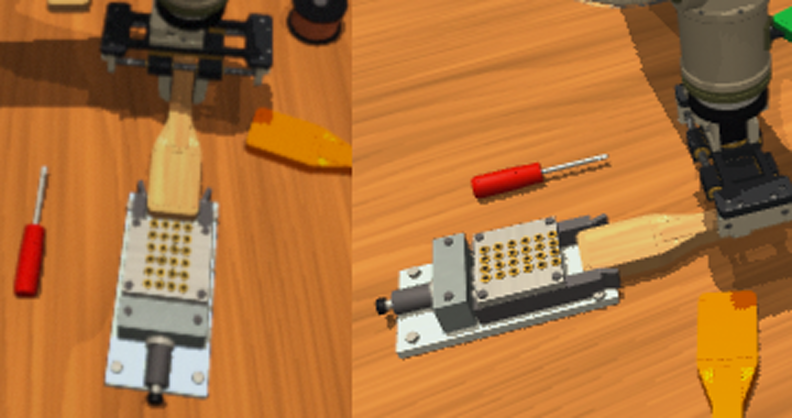

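Both views show the head lying between the rails, its nose just short of the bush plate. It carries light support force and nothing sideways. Sliding it under the plate.

Call:
{"method": "jog_arm", "body": {
  "deltas": [
    [-0.003,0,0,0,0,0],
    [-0.006,0,0,0,0,0],
    [-0.006,-0.0001,0,0,0,0],
    [-0.006,-0.0001,0,0,0,0],
    [-0.006,-0.0001,0,0,0,0],
    [-0.006,-0.0001,0,0,0,0],
    [-0.006,0,0,0,0,0],
    [-0.006,0,0,0,0,0],
    [-0.005,0,0,0,0,0],
    [0,0,0,0,0,0]
  ]
}}

```text
clock: 9.45
tool_pos: [0.5808, -0.1259, 0.0171]
orientation: [0.0, 0.753, 0.658, -0.0]
ft_force: [0.5, -0.4, -0.5]
grip_width: 0.279
finger_force: 30.0
```

Call:
{"method": "jog_arm", "body": {
  "deltas": [
    [-0.004,0,0,0,0,0],
    [-0.005,0,0,0,0,0],
    [-0.005,-0.0001,0,0,0,0],
    [-0.005,-0.0001,0,0,0,0],
    [-0.005,0,0,0,0,0],
    [-0.004,0,0,0,0,0],
    [-0.003,0,0,0,0,0],
    [-0.003,0,0,0,0,0],
    [0,0,0,0,0,0],
    [0,0,0,0,0,0]
  ]
}}

```text
clock: 10.45
tool_pos: [0.5764, -0.1577, 0.0171]
orientation: [-0.0, 0.752, 0.659, 0.0]
ft_force: [0.7, 4.2, -0.5]
grip_width: 0.277
finger_force: 30.0
```

Plunger contact at about 4 N, as expected at this position. Pressing slowly now.

Call:
{"method": "jog_arm", "body": {
  "deltas": [
    [-0.002,0,0,0,0,0],
    [-0.002,0,0,0,0,0],
    [-0.002,0,0,0,0,0],
    [-0.002,-0.0001,0,0,0,0],
    [-0.002,0,0,0,0,0],
    [-0.002,0,0,0,0,0],
    [-0.002,0,0,0,0,0],
    [-0.001,0,0,0,0,0],
    [0,0,0,0,0,0],
    [0,0,0,0,0,0]
  ]
}}

```text
clock: 11.45
tool_pos: [0.5744, -0.1715, 0.0171]
orientation: [-0.001, 0.752, 0.659, 0.0]
ft_force: [-0.6, 7.1, -0.3]
grip_width: 0.276
finger_force: 30.0
```

Call:
{"method": "jog_arm", "body": {
  "deltas": [
    [-0.001,0,0,0,0,0],
    [-0.001,0,0,0,0,0],
    [-0.001,0,0,0,0,0],
    [-0.001,0,0,0,0,0],
    [-0.0005,0,0,0,0,0],
    [-0.0005,0,0,0,0,0],
    [0,0,0,0,0,0],
    [0,0,0,0,0,0],
    [0,0,0,0,0,0],
    [0,0,0,0,0,0]
  ]
}}

```text
clock: 12.45
tool_pos: [0.5738, -0.1757, 0.0171]
orientation: [-0.001, 0.752, 0.659, 0.001]
ft_force: [0.9, 9.1, 0.0]
grip_width: 0.278
finger_force: 30.0
```

Call:
{"method": "jog_arm", "body": {
  "deltas": [
    [-0.0005,0,0,0,0,0],
    [-0.0005,0,0,0,0,0],
    [-0.0005,0,0,0,0,0],
    [-0.0005,0,0,0,0,0],
    [0,0,0,0,0,0],
    [0,0,0,0,0,0],
    [0,0,0,0,0,0],
    [0,0,0,0,0,0],
    [0,0,0,0,0,0],
    [0,0,0,0,0,0]
  ]
}}

```text
clock: 13.45
tool_pos: [0.5739, -0.1758, 0.0171]
orientation: [-0.002, 0.751, 0.66, 0.001]
ft_force: [1.5, 15.2, 1.6]
grip_width: 0.277
finger_force: 30.0
```

Stop contact: no further travel and the force is rising. I'll add a little more press, then verify.

Call:
{"method": "jog_arm", "body": {
  "deltas": [
    [-0.0005,0,0,0,0,0],
    [-0.0005,0,0,0,0,0],
    [0,0,0,0,0,0],
    [0,0,0,0,0,0],
    [0,0,0,0,0,0],
    [0,0,0,0,0,0],
    [0,0,0,0,0,0],
    [0,0,0,0,0,0],
    [0,0,0,0,0,0],
    [0,0,0,0,0,0]
  ]
}}

```text
clock: 14.45
tool_pos: [0.5739, -0.1758, 0.0171]
orientation: [-0.002, 0.751, 0.66, 0.002]
ft_force: [1.4, 17.3, 1.5]
grip_width: 0.275
finger_force: 30.0
```

```bash
python3 chk.py 4; python3 - <<'E'
from rel import *
d=dict(np.load("side4.npz")); P=cloud(d)
t0,t1,r,z=line(d,P,(255,305,325,375),.026,.0418,.032); w=r[:,2]
print(t0,t1,z); print(r)
E
```

```text
[ 0.5739 -0.1758  0.0171] [-0.0018  0.7512  0.6601  0.0016] [ 1.4437 17.3135  1.4685] [ 3.9382 -0.3594 -0.2493]
-0.17919664818540726 -0.09088231697104489 0.03291353834808103
[[-0.1762 -0.0014  0.0229]
 [-0.1702 -0.001   0.0228]
 [-0.1642 -0.0005  0.0228]
 [-0.1582  0.0001  0.0522]
 [-0.1522  0.0004  0.0523]
 [-0.1462 -0.0028  0.0301]
 [-0.1402  0.0002  0.0246]
 [-0.1342 -0.0005  0.0223]
 [-0.1282 -0.0011  0.0246]
 [-0.1222 -0.0007  0.0247]
 [-0.1162 -0.0001  0.0289]
 [-0.1102  0.0005  0.0338]
 [-0.1042 -0.0003  0.036 ]
 [-0.0982 -0.      0.0409]
 [-0.0922 -0.0008  0.0431]]
```

View pics/j4.png

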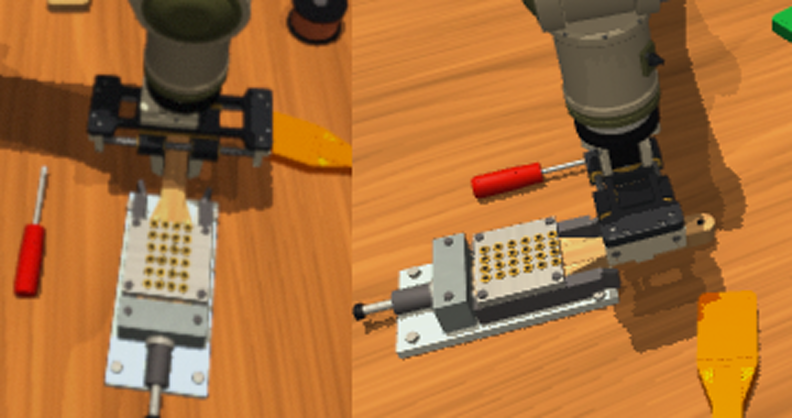

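The head is fully under the plate and the plunger's knob stands well out behind the block. Only the handle sticks out, straight and level, and it is pressed at about 17 N. Handing in.

```bash
python3 -c "
from cell import env
print(env.job_done())"
```

```text
the job is handed in; nothing more can be done
None
```

The plain brush back is home on the steel stop, flat and straight, still gripped and pressed at about 17 N; I handed it in at about 14.5 s, and nothing else was moved.

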